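# Snug down the filter knob and close the fume extractor

### The arm

A 7-joint arm with a two-finger parallel gripper is mounted at the origin on the work surface. World frame = base frame: x ahead of the robot, y to its left, z up, the work surface at z = 0. Lengths are in mm, angles in rad, forces in N, time in s.
With the tool pointing down it reaches from about 425 to 875 mm from the base axis. Payload 4.7 kg.
Tool frame: the origin (TCP) lies at the very end of the fingers, on their centre line; the grasp point (between the pads) lies 19 mm behind it (ctrl.pinch_z is the distance from the TCP to the grasp point, in mm); z points along the fingers, y is the line along which they close (so a half turn about z gives the same grasp; the last joint's range is limited). The gripper opens to 85 mm and grips with 20 to 120 N. Pads are 22 mm wide; open, the fingers measure 114 mm over their backs; the gripper's body (76 mm by 85 mm) begins 54 mm behind the grasp point. The pads swing forward as they close: fully open they stand 13 mm farther back than shut.
Start: joints at [-1.098, 0.321, -0.07, 1.45, 0.023, 1.371, -0.057], TCP at [287.898, 582.789, 198.349] pointing down, gripper open.
Joint ranges: [-2.86, 2.86], [-0.3, 2.09], [-1.38, 1.24], [0.06, 2.45], [-1.56, 4.7], [0.09, 2.05], [-2.69, 2.69]. Speed limits (rad/s): [2.57, 2.57, 3.14, 3.14, 3.14, 3.14, 3.14].

### API

Orientations are given as a unit quaternion [x, y, z, w].
In Python, from bench import ctrl gives the robot as it stands.
- The arm moves only by the tool apply_moves, never from a script. Its argument "moves" is text: rows parted by semicolons, each of 5 numbers parted by spaces: the closure, from -1 (fully open) to 1 (shut), so that 0 is half open, then the shift along the tool's x, y, z in cm, then the turn about the tool's z in rad. In form: jaw dx dy dz spin; .... A call has 1 to 20 rows; each row shifts and turns the commanded pose from where the row before left it, along the tool's axes as they then stand; what a row does not reach is not made up. A row lasts 1/10 s, in which the tool goes at most 50 mm and 8.59 degrees, less where a joint would pass 70% of its speed; a pose out of reach is approached as far as the arm can. A call with a gripper value outside its range is refused whole. The fingers move at their own pace and stop on an object; "grip_force" is the grip in N (left out, the last holds). Time passes only in rows, so rows that do not move let the fingers close. It gives the time, the measured TCP pose, the force, the opening and the grip force at its end, in the units of the state.
- ctrl.read_state(): the state, without advancing time (a new reading comes with each control period).
- ctrl.get_image(name): name is "side" or "top" or "wrist"; returns a dict with "img" (400x640x3 uint8, blue, green, red), "range_z" (400x640 float32, mm along the optical axis (not along the pixel's ray), 0 where there is no reading), "camera_matrix" (3x3 intrinsics, pixels), "eye" and "rotation" of the camera in the world. Camera axes: x right, y down, z forward; pixel columns grow to the right and rows downward; lengths in mm; the calibration is good to about 2 mm. A picture is of the moment at which its call begins.
- ctrl.hand_in(): hands the job in; it is judged then, once.
The state is a dict: "t": time; "joints": joint angles; "joint_vel": joint speeds; "effort": joint torques, N m; "tcp_pos": TCP position; "ee_rot": TCP orientation; "wrist_force": force on the tool from outside, world axes, zero at the start; "torque": the same for the moment, N m; "grip_width": finger opening in mm; "gripper_force": force on a finger pad.
Only numpy, scipy, OpenCV 4.12 (cv2) and the standard library are available. Lean on these libraries where they do the work, as an engineer would, in place of code of your own. Each camera call takes 0.05 s, during which the arm holds its last target. There are 200 camera calls.

### The job

The bench fume extractor has just had a fresh filter dropped in, but the red hand knob down in the filter's dished cap is still loose. Turn the knob clockwise until it is snug - down on the cap and squeezing the gasket, but not cranked so tight that it crushes it - and then ease the lid fully shut, without slamming it. Do not push hard on the filter itself and leave the other things on the bench where they are.

Things in the scene. Friction and masses are not known exactly. Their poses are not given: they have to be found in the camera images.
- extractor: Bench-top fume extractor, fixed: an open-topped square blue filter chamber (204 x 204 mm, 4 mm walls, rim 156 mm above the bench) with a grey blower box (204 x 150 mm, 150 mm high) at its +y side. Origin on the bench under the chamber's centre, which is also the knob's axis; z up, -x is the louvred front, +y runs to the blower box and the lid's hinge.
- cartridge: The fresh round filter in the chamber, 156 mm across, 112 mm tall, pale cap, standing on a spongy gasket. Its top is an upward dish 104 mm across and 46 mm deep with the knob inside; the dish's rim is 18 mm below the chamber's. Too narrow for a wide-open gripper: enter with the fingers part open or closed. Origin: centre of its underside, z up.
- knob_grip (a point): Point on the knob's axis at the height to grip or push it. The knob is an upright red bar 50 mm long, 14 mm thick, 36 mm high: x lies along the bar, y across, z up. The bar reaches 12 mm above this point and 24 mm below; a foot flange 38 mm across begins 22 mm below, with a rubber pad under it worn by 0 to 3 mm; the dish floor is 31 mm below. Grip the bar or push an end round with closed fingers.
- knob (a joint): Turn of the knob, rad, growing clockwise from above; it sinks 1.9 mm per rad. Starts loose; its worn pad meets the cap 0.2 to 2 rad on, not to be told from poses. Loose drag 0.05 N m; then turning torque climbs 0.8 N m per rad. Snug: about 0.3 N m (15 N pushed at 20 mm), 0.34 rad past touch, 18 N on the filter; 0.16 is too loose, 0.47 too tight. Read it while turning; at rest friction hides it.
- lid_hinge (a point): Middle of the lid's hinge line, 158 mm above the bench along the chamber's +y wall; axes as the extractor's: x along the hinge line, y away from the chamber towards the blower box, z up.
- lid_edge (a point): Middle of the black rubber push strip on the lid's outer face, 190 mm from the hinge line. The lid is a blue sheet 208 x 208 mm, 4 mm thick, its outer face 4 mm (at the strip 6.5 mm) outside the hinge line, with a rim turned down 12 mm at the free edge, 211 mm from the hinge. Axes of the lid: when shut, y points to the hinge and z up.
- lid (a joint): Opening angle of the lid in rad: 0 shut, about 1.57 upright; it starts at 1.8 to 2.0, leaning out over the blower box. Its stiff hinge holds it at any angle; pushing near the free edge takes 1 to 6 N.
- old_filter: The used filter standing on the bench, same size as the fresh one, dark cap, brown pleats. Origin at the centre of its underside. Leave alone.
- spray_can: Standing spray can, 58 mm across and 175 mm tall, yellow label. Origin under its centre. Leave alone.
- hammer: Hammer, 260 mm long, lying on the brass-lined magnetic plate. Origin under its middle. Leave alone.
- frame_a: Small welded steel frame, 100 x 80 x 20 mm, on the magnetic plate. Origin under its centre. Leave alone.
- frame_b: The same kind of steel frame, lying on the bench. Origin under its centre. Leave alone.
- pliers: Pliers with red handles, about 180 mm long, lying on the bench. Origin under the middle. Leave alone.
- wire_brush: Brush with a wooden handle, 200 mm long, lying on the bench. Origin under its middle. Leave alone.
Mind the look-alikes: they are no part of the job. Of the things like the cartridge, leave any that is pink; of the rest the larger one is meant.

How it is judged (in metres and radians):
On the way:
1. the knob is snug on the filter, with the lid still open (contact force between cartridge and extractor above 9 N and value of joint lid above 1 rad), for 0.2 s.
At the end, for the whole second after the job is handed in: The knob still presses on the filter with 9 to 28 N, and the lid lies fully shut (within 0.03 rad) and at rest (contact force between cartridge and extractor between 9 and 28 N and value of joint lid below 0.03 rad and velocity of joint lid between -0.05 and 0.05 rad/s); the robot touches nothing.
It fails at once if the knob is overtightened: it presses on the filter with over 36 N (contact force between cartridge and extractor above 36 N).
It fails at once if the robot pushes on the fresh filter with over 12 N (contact force between any of the fingers, the arm and cartridge above 12 N).
It fails at once if the lid is slammed (closes faster than 2.5 rad/s) (velocity of joint lid below -2.5 rad/s).
It fails at once if another thing on the bench is shifted by over 20 mm (distance of any of old_filter, spray_can, hammer, frame_a, frame_b, pliers, wire_brush from where it was at the start of the episode above 0.02 m).
It also fails if it takes over 61 s, if anything falls off the work surface, if the arm or the gripper's body presses on something with over 40 N, if the wrist force passes 120 N, or if a joint passes its speed limit or range.

## Working session

There is one attempt and no reset: what is moved stays moved. The work goes in short steps, Python scripts to look and compute and a tool call to move; the robot and the scene stay as the last step left them, time stands still between calls to the robot, and variables do not carry over. Pictures are saved under pics/ and viewed, at most 10 in all, crops included, and the job is handed in when it is done.

Besides the shell and the picture viewer there is one more tool, called by a JSON object that holds its "method" and its "body", one argument or row to a line. apply_moves: Moves the arm, as the interface text tells. Its arguments: {"type":"object","properties":{"moves":{"type":"string"},"grip_force":{"type":"number"}},"required":["moves"]}

```bash
mkdir -p pics; ls
cat > h.py <<'E'
from bench import ctrl
import cv2,numpy as np
def shot(n,f):
    d=ctrl.get_image(n); cv2.imwrite('pics/'+f+'.png',d['img']); np.savez('pics/'+f+'.npz',**{k:np.array(v) for k,v in d.items()}); return d
def px(d,u,v,z=None):
    K=d['camera_matrix'];R=np.array(d['rotation']);e=np.array(d['eye'])
    r=R@np.linalg.inv(K)@np.array([u,v,1.])
    return e+r*(d['range_z'][int(v),int(u)] if z is None else (z-e[2])/r[2])
E
python3 - <<'E'
from h import *
for n in('top','side'):
    d=shot(n,n+'1'); print(n,d['eye'],d['rotation'],d['camera_matrix'])
s=ctrl.read_state();print(s)
E
```

```text
pics
top [2.01894154e+02 5.94169319e-01 1.58668713e+03] [ 0.71362219 -0.69440179  0.06682876 -0.06390177] [[440.27366682   0.         316.55631721]
 [  0.         440.27366682 200.31562994]
 [  0.           0.           1.        ]]
side [1439.01636415  147.00332088 1654.63212505] [ 0.61250825  0.73650109 -0.22014103 -0.18422194] [[520.78089799   0.         316.927295  ]
 [  0.         520.78089799 198.78768103]
 [  0.           0.           1.        ]]
{'t': 0.1, 'joints': array([-1.09789672,  0.32174832, -0.07010212,  1.45152669,  0.02259577,
        1.37077133, -0.05688776]), 'joint_vel': array([-0.0010072 , -0.00287788, -0.00220479, -0.00223124,  0.00071971,
       -0.00040075,  0.00170758]), 'effort': array([-4.37567078e-04, -4.94878972e+01, -3.84201603e-01, -3.15207160e+01,
        1.31224273e-02,  7.56335881e-03, -1.08262736e-05]), 'tcp_pos': array([287.67256669, 582.30269354, 197.34660228]), 'ee_rot': array([ 2.27366147e-01,  9.73808986e-01, -8.19669531e-04, -1.49952134e-04]), 'wrist_force': array([-0.74389439, -0.27810823,  0.33129992]), 'torque': array([-0.05356749, -0.01933388, -0.02153884]), 'gripper_force': 0.0, 'grip_width': 85.54042899889602}
```

View pics/top1.png

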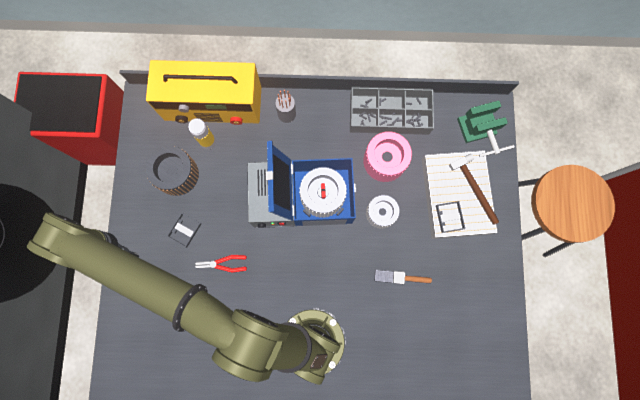

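View pics/side1.png

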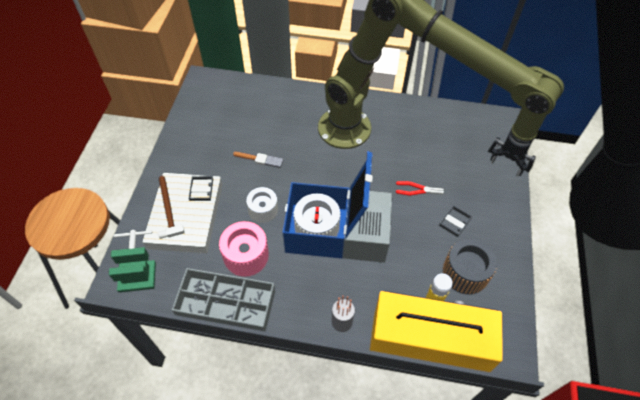

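```bash
cat >> h.py <<'E'
from scipy.spatial.transform import Rotation as Ro
def px(d,u,v,z=None):
    K=np.array(d['camera_matrix']);R=Ro.from_quat(d['rotation']).as_matrix();e=np.array(d['eye'])
    r=R@np.linalg.inv(K)@np.array([u,v,1.])
    return e+r*(d['range_z'][int(v),int(u)] if z is None else (z-e[2])/r[2])
def proj(d,p):
    K=np.array(d['camera_matrix']);R=Ro.from_quat(d['rotation']).as_matrix()
    q=K@(R.T@(np.array(p)-d['eye'])); return q[:2]/q[2]
E
python3 - <<'E'
from h import *
np.set_printoptions(precision=1,suppress=True)
d=np.load('pics/top1.npz');s=np.load('pics/side1.npz')
print(proj(d,[0,0,0]),proj(d,[288,582,198]),proj(s,[0,0,0]),proj(s,[288,582,198]))
for p in [(323,190),(323,184),(323,198),(354,160),(355,222),(293,221),(250,225),(383,210),(320,210),(270,145),(290,217),(353,190)]: print('top',p,px(d,*p))
for p in [(317,213),(290,186),(284,248),(345,255),(370,157),(347,218)]: print('side',p,px(s,*p))
def crop(d,f,u,v,w,h,k):
    cv2.imwrite('pics/'+f+'.png',cv2.resize(d['img'][v:v+h,u:u+w],None,fx=k,fy=k,interpolation=cv2.INTER_CUBIC))
a=cv2.resize(d['img'][135:235,240:370],None,fx=6,fy=5.6,interpolation=cv2.INTER_CUBIC)
crop(d,'c1',240,140,130,97,6)
E
```

```text
[312.1 342.1] [128.9 249.8] [344.3 128.4] [500.9 176.3]
top (323, 190) [509.4 -22.5 137. ]
top (323, 184) [530.7 -22.1 133.9]
top (323, 198) [487.1 -23.6 110.2]
top (354, 160) [ 655.7 -137.5    1.3]
top (355, 222) [ 423.3 -144.1   -3.2]
top (293, 221) [402.7  75.  127.7]
top (250, 225) [401.4 236.8  -0.3]
top (383, 210) [ 461.2 -237.8   51.5]
top (320, 210) [440.8 -14.1 137.8]
top (270, 145) [591.8 138.2 357.9]
top (290, 217) [407.5  82.2 185.1]
top (353, 190) [ 506.  -121.   165.8]
side (317, 213) [511.2 -21.7 133.8]
side (290, 186) [ 436.2 -131.4  161.2]
side (284, 248) [ 618.3 -118.7   43.3]
side (345, 255) [602.2  94.3  35.2]
side (370, 157) [417.  129.6 362.2]
side (347, 218) [534.2  84.2 169.7]
```

View pics/c1.png

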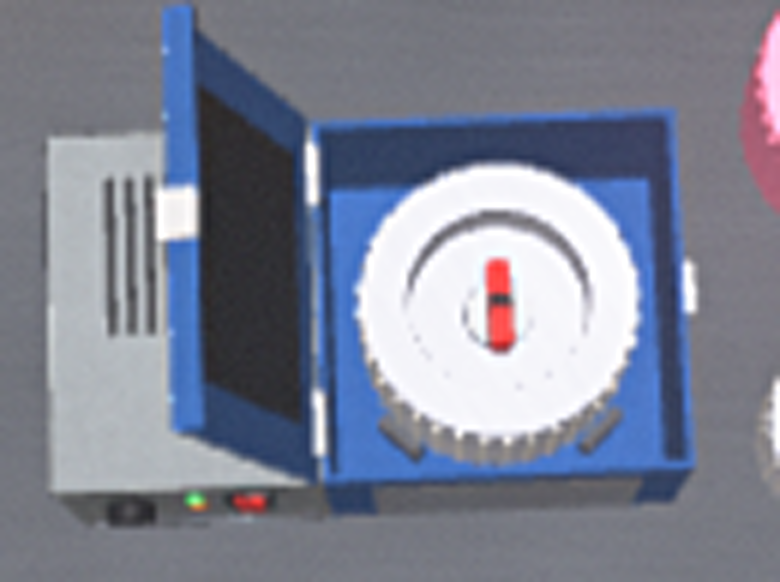

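Run:
```python
from h import *
np.set_printoptions(precision=1,suppress=True)
d=np.load('pics/top1.npz')
C=[np.array(px(d,240+u/6,140+v/6,156)) for u,v in [(316,480),(690,468),(676,112),(312,125)]]
for c in C: print(c)
c=sum(C)/4;print('centre',c)
e=C[1]+C[2]-C[0]-C[3]; f=C[2]-C[1]+C[3]-C[0]
print(np.degrees([np.arctan2(e[0],-e[1]),np.arctan2(f[1],f[0])]),np.linalg.norm(e)/2,np.linalg.norm(f)/2)
print('knob',[px(d,240+u/6,140+v/6,136) for u,v in [(498,300),(497,260),(502,350)]])
print('lid',[px(d,240+u/6,140+v/6) for u,v in [(178,20),(185,110),(188,300),(190,400),(180,420)]])
# red knob via mask
im=d['img'].astype(int);m=(im[...,2]>150)&(im[...,1]<80)
m[:, :310]=0;m[:,335:]=0;m[:180]=0;m[202:]=0
v,u=np.nonzero(m);P=np.array([px(d,a,b,136)[:2] for a,b in zip(u,v)]);print(len(u),P.mean(0),d['range_z'][m].min(),[px(d,a,b)[2].round() for a,b in zip(u,v)])
w,V=np.linalg.eigh(np.cov(P.T));print('bar',np.degrees(np.arctan2(V[1,1],V[0,1])))
```

```text
[402.1  74.8 156. ]
[ 414.4 -129.5  156. ]
[ 615.9 -119.5  156. ]
[602.6  84.4 156. ]
centre [508.8 -22.5 156. ]
[3.6 2.8] 204.4692985044189 201.2509350432654
knob [array([509.6, -22.5, 136. ]), array([532.6, -21.4, 136. ]), array([481.1, -25.4, 136. ])]
lid [array([594.7, 138.6, 364.4]), array([550.4, 133.4, 362.8]), array([456.3, 127.2, 367.9]), array([409. , 124.3, 365.4]), array([400. , 129. , 361.2])]
18 [510.4 -21.8] 1478.1927 [np.float64(134.0), np.float64(134.0), np.float64(136.0), np.float64(136.0), np.float64(133.0), np.float64(137.0), np.float64(135.0), np.float64(134.0), np.float64(135.0), np.float64(137.0), np.float64(136.0), np.float64(139.0), np.float64(130.0), np.float64(137.0), np.float64(136.0), np.float64(134.0), np.float64(133.0), np.float64(129.0)]
bar -175.05277946402202
```

{"method": "apply_moves", "body": {
  "moves": "0 0 0 -5 0;0 0 0 -5 0.1;0 0 0 0 0.15",
  "grip_force": 60
}}

```text
t: 0.4
tcp_pos: [289.1, 585.5, 306.6]
ee_rot: [0.349, 0.937, 0.006, 0.0]
wrist_force: [0.5, 0.7, 0.2]
grip_width: 43.7
gripper_force: 0.0
```

Run:
```python
from h import *
s=ctrl.read_state();print(s['joints'],s['tcp_pos'],s['ee_rot'],s['grip_width'])
```

```text
[-1.1251062   0.29245243 -0.03657802  1.27434307  0.01068335  1.56243118
 -0.30316154] [289.12481496 585.50820436 306.57694908] [3.49396855e-01 9.36953817e-01 6.26233024e-03 4.07131094e-04] 43.71494133618548
```

{"method": "apply_moves", "body": {
  "moves": "0 0 0 -4 0;0 0 0 -4 0;0 0 0 -4 0;0 -3.5 -2 0 0;0 -3.5 -2 0 0;0 -3.5 -2 0 0;0 -3.5 -2 0 0;0 -3.5 -2 0 0;0 -3.5 -2 0 0;0 -3.5 -2 0 0;0 -3.5 -2 0 0;0 -3.5 -2 0 0;0 -3.5 -2 0 0;0 -3.5 -2 0 0;0 -3.5 -2 0 0;0 -3.5 -2 0 0;0 -3.5 -2 0 0;0 -3.5 -2 0 0;0 -3.5 -2 0 0"
}}

```text
t: 2.3
tcp_pos: [504.8, -26.2, 418.1]
ee_rot: [0.347, 0.938, 0.0, -0.0]
wrist_force: [0.5, 0.3, 0.5]
grip_width: 42.7
gripper_force: 0.0
```

{"method": "apply_moves", "body": {
  "moves": "0 0 0 0 -0.13;0 0 0 0 -0.13;0 0 0 0 -0.13;0 0 0 0 -0.13;0 0 0 0 -0.13;0 0 0 0 -0.13"
}}

```text
t: 2.9
tcp_pos: [504.5, -24.6, 417.9]
ee_rot: [-0.038, 0.999, 0.0, -0.0]
wrist_force: [-0.0, 0.5, 0.5]
grip_width: 43.1
gripper_force: 0.0
```

```bash
cat >> h.py <<'E'
def st(tx=None):
    s=ctrl.read_state();R=Ro.from_quat(s['ee_rot']).as_matrix()
    print('t',round(s['t'],2),'j',s['joints'].round(2),'p',s['tcp_pos'].round(1),'yang',np.degrees(np.arctan2(R[1,1],R[0,1])).round(2),'F',s['wrist_force'].round(1),'T',s['torque'].round(3),s['grip_width'].round(1),R[:,2].round(3))
    if tx is not None: print('to target in tool mm',(R.T@(np.array(tx)-s['tcp_pos'])).round(1))
E
python3 - <<'E'
from h import *
st([509.5,-22.3,106])
d=shot('wrist','w1');print(d['eye'],d['rotation'])
E
```

```text
Traceback (most recent call last):
  File "h.py", line 19, in st
    print('t',round(s['t'],2),'j',s['joints'].round(2),'p',s['tcp_pos'].round(1),'yang',np.degrees(np.arctan2(R[1,1],R[0,1])).round(2),'F',s['wrist_force'].round(1),'T',s['torque'].round(3),s['grip_width'].round(1),R[:,2].round(3))
                                                                                                                                                                                              ^^^^^^^^^^^^^^^^^^^^^
AttributeError: 'float' object has no attribute 'round'
```

```bash
sed -i "s/s\['grip_width'\].round(1)/s['grip_width']/" h.py
python3 - <<'E'
from h import *
st([509.5,-22.3,106])
d=shot('wrist','w1');print(d['eye'],d['rotation'])
E
```

```text
t 2.9 j [-0.55 -0.02  0.54  1.4   0.01  1.76  1.64] p [504.5 -24.6 417.9] yang 94.39 F [-0.   0.5  0.5] T [0.05  0.    0.003] 43.131799865049665 [-0.001  0.    -1.   ]
to target in tool mm [ -5.4   1.9 311.9]
[423.58456628 -31.33199709 592.78386819] [0.67068522 0.72420232 0.11786328 0.10872247]
```

View pics/w1.png

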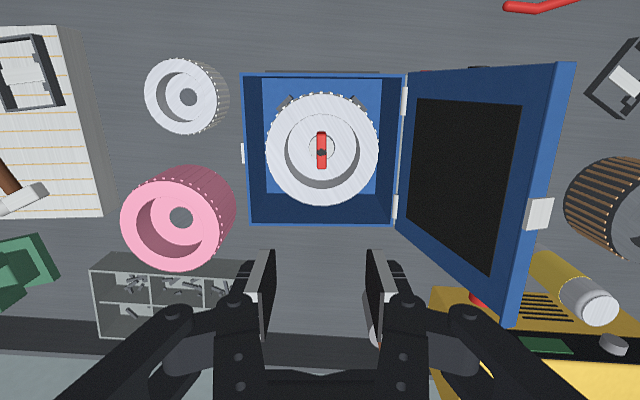

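Run:
```python
from h import *
np.set_printoptions(precision=1,suppress=True)
d=np.load('pics/w1.npz');im=d['img'].astype(int);m=(im[...,2]>130)&(im[...,1]<90)&(im[...,0]<90)
m[:, :305]=0;m[:,335:]=0;m[:120]=0;m[180:]=0
v,u=np.nonzero(m);P=np.array([px(d,a,b,136)[:2] for a,b in zip(u,v)]);print(len(u),P.mean(0),P.min(0),P.max(0))
z=[px(d,a,b)[2] for a,b in zip(u,v)];print(np.percentile(z,[5,50,95]))
w,V=np.linalg.eigh(np.cov(P.T));print('bar',np.degrees(np.arctan2(V[1,1],V[0,1])))
print('rim',[px(d,a,b,156) for a,b in [(242,75),(406,75),(396,223),(250,223)]])
print(px(d,321,131,136),px(d,322,168,136))
print('lid edge',px(d,565,80),px(d,530,230),px(d,510,315))
```

```text
159 [513.9 -23.6] [485.8 -30.9] [533.6 -16. ]
[132.5 133.9 135.6]
bar -174.60232741792484
rim [array([ 419.4, -127.9,  156. ]), array([403.9,  72.7, 156. ]), array([599.7,  89.5, 156. ]), array([ 615.5, -116. ,  156. ])]
[482.2 -25.8 136. ] [533.2 -20.4 136. ]
lid edge [408.3 127.1 362.3] [515.1 134.7 360.8] [590.8 138.3 362. ]
```

{"method": "apply_moves", "body": {
  "moves": "0.3 -0.25 0.08 4 0;0.3 -0.25 0.08 4 0;0.3 0 0 4 0;0.3 0 0 4 0;0.3 0 0 4 0;0.3 0 0 4 0;0.3 0 0 2 0;0.3 0 0 0 0"
}}

```text
t: 3.75
tcp_pos: [506.7, -22.8, 154.9]
ee_rot: [-0.035, 0.999, -0.0, -0.003]
wrist_force: [-0.3, -0.3, 0.8]
grip_width: 29.7
gripper_force: 0.0
```

Run:
```python
from h import *
st([509.5,-22.7,107])
d=shot('wrist','w2')
im=d['img'].astype(int);m=(im[...,2]>130)&(im[...,1]<90)&(im[...,0]<90)
n,l,s,c=cv2.connectedComponentsWithStats(m.astype('uint8'))
for i in range(1,n):
  if s[i,4]>100:
    v,u=np.nonzero(l==i);P=np.array([px(d,a,b,135)[:2] for a,b in zip(u,v)]);print(c[i],s[i],P.mean(0),P.min(0),P.max(0),np.percentile([px(d,a,b)[2] for a,b in zip(u,v)],[5,50,95]))
```

```text
t 3.75 j [-0.54  0.04  0.55  1.87 -0.02  1.24  1.66] p [506.7 -22.8 154.9] yang 93.97 F [-0.3 -0.3  0.8] T [ 0.023  0.022 -0.067] 29.696168100218635 [-0.007 -0.001 -1.   ]
to target in tool mm [-3.1 -0.1 47.9]
[318.77187948 205.19225251] [308 189  22  35 697] [496.12933431 -24.86036404] [485.33091562 -31.96989643] [508.36742741 -17.68502761] [132.27375889 133.96446684 135.12678888]
[319.34750462 246.52865065] [309 231  21  30 541] [524.30445634 -22.57253052] [512.96059009 -29.87360282] [534.26746978 -15.78259044] [132.71887242 134.13104141 135.25032493]
```

View pics/w2.png

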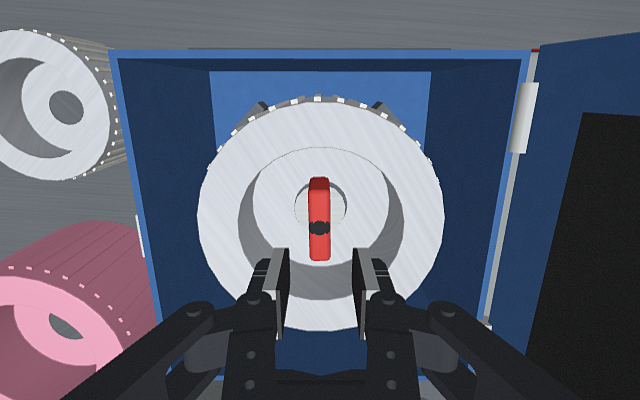

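{"method": "apply_moves", "body": {
  "moves": "0.3 -0.3 -0.1 1.5 -0.01;0.3 0 0 1.6 0;0.3 0 0 1.6 0;0.3 0 0 0 0;0.3 0 0 0 0"
}}

```text
t: 4.3
tcp_pos: [513.7, -23.5, 112.9]
ee_rot: [-0.04, 0.999, 0.0, 0.001]
wrist_force: [1.1, 1.0, -0.2]
grip_width: 29.7
gripper_force: 0.0
```

Run:
```python
from h import *
st([509.8,-23.7,107])
```

```text
t 4.3 j [-0.53  0.09  0.55  1.91 -0.05  1.15  1.7 ] p [513.7 -23.5 112.9] yang 94.62 F [ 1.1  1.  -0.2] T [ 0.029 -0.007 -0.06 ] 29.669524634875344 [ 0.002  0.    -1.   ]
to target in tool mm [3.9 0.1 5.9]
```

{"method": "apply_moves", "body": {
  "moves": "0.7 0 0 0 0;1 0 0 0 0;1 0 0 0 0;1 0 0 0 0;1 0 0 0 0",
  "grip_force": 50
}}

```text
t: 4.8
tcp_pos: [512.7, -23.5, 111.5]
ee_rot: [-0.041, 0.999, 0.0, 0.0]
wrist_force: [-0.9, 0.1, -0.5]
grip_width: -0.3
gripper_force: 0.0
```

Run:
```python
from h import *
st([509.8,-23.7,107])
```

```text
t 4.8 j [-0.53  0.09  0.55  1.92 -0.05  1.15  1.7 ] p [512.7 -23.5 111.5] yang 94.65 F [-0.9  0.1 -0.5] T [-0.032 -0.044  0.04 ] -0.2817404571324377 [ 0.  0. -1.]
to target in tool mm [3.  0.  4.5]
```

Run:
```python
from h import *
d=shot('wrist','w3')
```

```text
(no output)
```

View pics/w3.png

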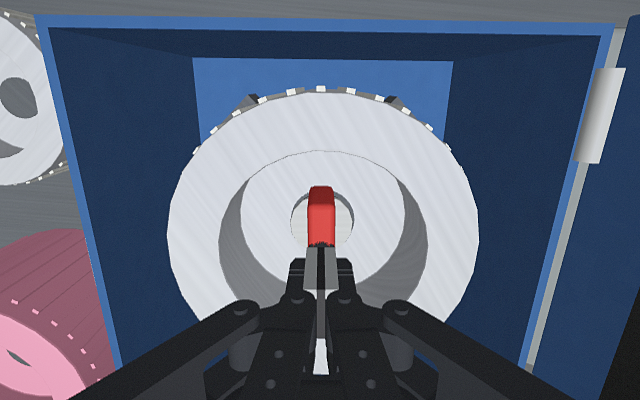

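Run:
```python
from h import *
np.set_printoptions(precision=1,suppress=True)
d=np.load('pics/w3.npz')
for p in [(320,200),(320,230),(320,243),(308,250),(334,250),(308,262),(334,262),(308,280),(334,280),(319,260),(319,300),(303,262),(341,262),(296,265),(346,265)]: print(p,px(d,*p),d['range_z'][p[1],p[0]])
```

```text
(320, 200) [486.7 -26.1 126.6] 168.98018
(320, 230) [499.8 -25.1 134.1] 165.9533
(320, 243) [506.2 -24.6 135.5] 166.72478
(308, 250) [502.8 -30.3 150.2] 151.53827
(334, 250) [501.5 -18.6 151. ] 150.65979
(308, 262) [502.3 -29.9 162. ] 140.19678
(334, 262) [501.9 -19.  161.1] 141.21086
(308, 280) [502.6 -29.4 174.9] 128.05278
(334, 280) [502.1 -19.5 174.6] 128.43979
(319, 260) [502.3 -25.3 159.5] 142.6556
(319, 300) [506.9 -24.8 181. ] 123.78591
(303, 262) [506.5 -32.1 154.9] 148.20374
(341, 262) [504.7 -15.4 155.6] 147.42485
(296, 265) [506.9 -35.  157.1] 146.14392
(346, 265) [504.8 -13.3 157.8] 145.43758
```

Run:
```python
from h import *
d=np.load('pics/w3.npz')
cv2.imwrite('pics/c3.png',cv2.resize(d['img'][160:340,220:420],None,fx=3.3,fy=3.3,interpolation=cv2.INTER_CUBIC))
```

```text
(no output)
```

View pics/c3.png

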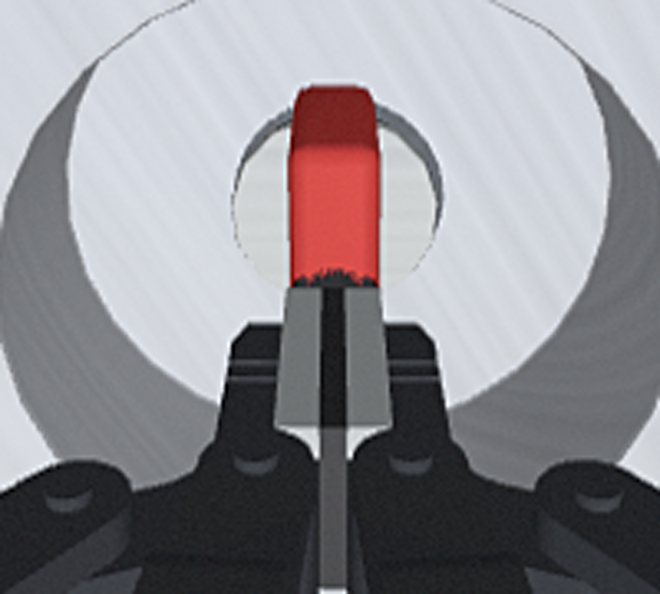

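Run:
```python
from h import *
np.set_printoptions(precision=1,suppress=True)
for f in('w1','w2'):
  d=np.load('pics/'+f+'.npz')
  P=[(274,252),(268,270),(370,255),(375,275),(262,290)] if f=='w1' else [(286,252),(284,265),(355,252),(357,265),(280,290)]
  for p in P: print(f,p,px(d,*p))
s=ctrl.read_state();print(s['joints'],s['tcp_pos'],s['grip_width'],s['wrist_force'],s['t'])
d=ctrl.get_image('side');
st();
cv2.imwrite('pics/s2.png',cv2.resize(d['img'][120:280,260:420],None,fx=3.7,fy=3.7,interpolation=cv2.INTER_CUBIC))
```

```text
w1 (274, 252) [497.6 -46.9 455.3]
w1 (268, 270) [496.7 -47.1 472.5]
w1 (370, 255) [492.5  -4.1 461.5]
w1 (375, 275) [492.6  -4.4 477.6]
w1 (262, 290) [496.  -47.1 487.6]
w2 (286, 252) [497.2 -39.1 196.7]
w2 (284, 265) [497.4 -38.8 207.7]
w2 (355, 252) [495.4  -8.4 196.1]
w2 (357, 265) [495.3  -8.8 207.8]
w2 (280, 290) [499.1 -38.6 223.1]
[-0.5  0.1  0.6  1.9 -0.1  1.1  1.7] [512.7 -23.5 111.4] 0.01136972823163168 [0.5 0.7 0.3] 4.85
t 4.9 j [-0.5  0.1  0.6  1.9 -0.1  1.1  1.7] p [512.7 -23.5 111.3] yang 94.65 F [-0.4 -1.7 -0.5] T [ 0.  0. -0.] 0.2999257575508483 [ 0.  0. -1.]
```

View pics/s2.png

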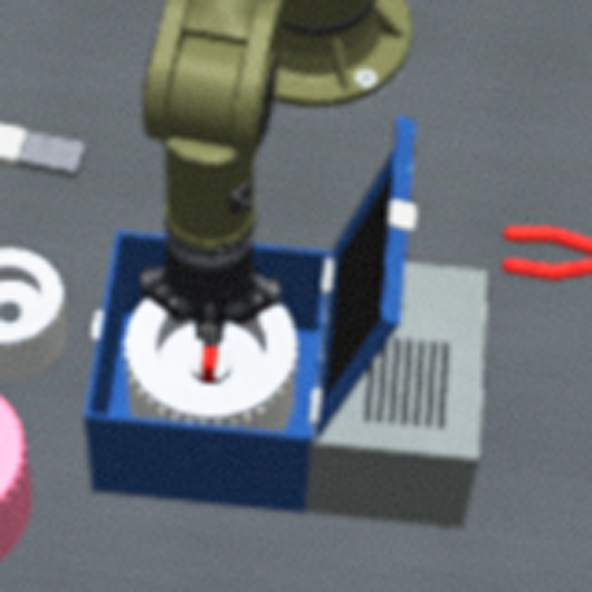

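{"method": "apply_moves", "body": {
  "moves": "0.3 0.3 0 0 0;0.3 0 0 0 0;0.3 0 0 1 0;0.3 0 0 1 0;0.3 0 0 0.5 0;0.3 0 0 0 0"
}}

```text
t: 5.5
tcp_pos: [508.6, -23.8, 84.9]
ee_rot: [-0.041, 0.999, -0.0, -0.001]
wrist_force: [0.4, 0.2, 0.5]
grip_width: 29.7
gripper_force: 0.0
```

Run:
```python
from h import *
np.set_printoptions(precision=1,suppress=True)
st([509.8,-23.7,107])
d=shot('wrist','w4')
for v in (235,240,245,250,255,260,270):
  print(v,[(u,px(d,u,v)) for u in (278,284,290,350,356,362)])
```

```text
t 5.5 j [-0.5  0.1  0.6  1.9 -0.1  1.1  1.7] p [508.6 -23.8  84.9] yang 94.65 F [0.4 0.2 0.5] T [0. 0. 0.] 29.65935535333611 [-0. -0. -1.]
to target in tool mm [ -1.1  -0.  -22.1]
235 [(278, array([508.5, -47.8,  89.8])), (284, array([507.7, -44.4,  90.9])), (290, array([503.4, -40.6,  99.5])), (350, array([500.7,  -9.3,  99.8])), (356, array([504.3,  -4.8,  91.3])), (362, array([504.4,  -1.4,  90.4]))]
240 [(278, array([511.3, -47.6,  90.4])), (284, array([511. , -44.3,  90.3])), (290, array([506. , -40.4, 100.2])), (350, array([503.2,  -9. , 100.6])), (356, array([507.2,  -4.5,  91.6])), (362, array([507. ,  -1.2,  91.3]))]
245 [(278, array([514.2, -47.5,  90.6])), (284, array([514.4, -44.2,  89.7])), (290, array([508.6, -40.2, 100.6])), (350, array([506. ,  -8.8, 100.8])), (356, array([506.8,  -5.3,  98.6])), (362, array([510.5,  -0.6,  90.5]))]
250 [(278, array([499.8, -44.1, 123.9])), (284, array([499.3, -41.4, 124.5])), (290, array([511.6, -40.1, 100.6])), (350, array([509.3,  -8.3, 100. ])), (356, array([497.1,  -8.9, 123.7])), (362, array([496.1,  -6.5, 125.1]))]
255 [(278, array([499.7, -43.5, 128.8])), (284, array([500. , -41. , 127.8])), (290, array([514.6, -39.9, 100.5])), (350, array([512.1,  -8.1, 100.3])), (356, array([496.3,  -9.7, 130. ])), (362, array([496.4,  -7. , 129.3]))]
260 [(278, array([499.6, -43. , 133.2])), (284, array([499.6, -40.5, 132.8])), (290, array([517.6, -39.8, 100.5])), (350, array([515.4,  -7.6,  99.7])), (356, array([496.9,  -9.9, 133.2])), (362, array([496.2,  -7.6, 134.2]))]
270 [(278, array([499.3, -42. , 141.7])), (284, array([500.6, -39.8, 139.2])), (290, array([528.9, -39.9,  91.7])), (350, array([526.7,  -5.6,  90.8])), (356, array([500.3,  -9.8, 135.7])), (362, array([496.4,  -8.5, 142.1]))]
```

View pics/w4.png

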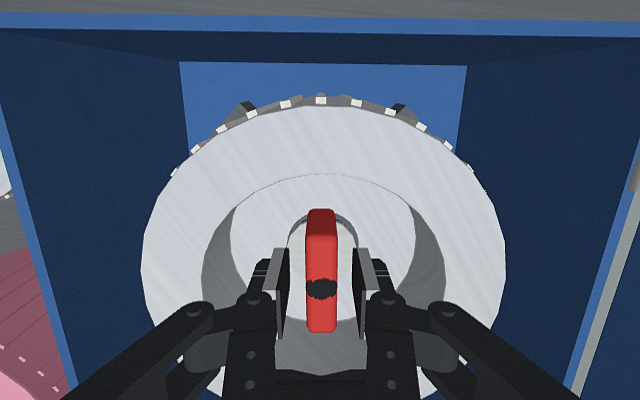

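{"method": "apply_moves", "body": {
  "moves": "0.3 -0.05 0 0.7 0;0.3 0 0 0.6 0;0.3 0 0 0 0;0.6 0 0 0 0;0.8 0 0 0 0;1 0 0 0 0;1 0 0 0 0",
  "grip_force": 50
}}

```text
t: 6.25
tcp_pos: [510.2, -23.5, 73.4]
ee_rot: [-0.041, 0.999, 0.0, 0.0]
wrist_force: [-0.4, 0.9, 1.2]
grip_width: 13.2
gripper_force: 50.3
```

Run:
```python
from h import *
np.set_printoptions(precision=2,suppress=True)
st([509.8,-23.7,70]); print(ctrl.read_state()['effort'])
```

```text
t 6.25 j [-0.52  0.13  0.55  1.96 -0.08  1.07  1.72] p [510.2 -23.5  73.4] yang 94.66 F [-0.4  0.9  1.2] T [0.16 0.1  0.05] 13.215697179073501 [ 0.  0. -1.]
to target in tool mm [ 0.4 -0.2  3.4]
[  0.36 -30.49   2.56 -28.34   0.18  -0.2   -0.01]
```

```bash
cat > r.py <<'E'
from h import *
s=ctrl.read_state();R=Ro.from_quat(s['ee_rot']).as_matrix()
a=np.degrees(np.arctan2(R[1,1],R[0,1]));l='%.2f turned %.3f Tz %.3f e7 %.3f Fz %.1f F %.1f %.1f w %.1f z %.1f j7 %.2f'%(s['t'],np.radians(94.66-a),s['torque'][2],s['effort'][6],s['wrist_force'][2],*s['wrist_force'][:2],s['grip_width'],s['tcp_pos'][2],s['joints'][6])
print(l);open('log','a').write(l+'\n')
E
python3 r.py
```

```text
6.25 turned 0.000 Tz 0.052 e7 -0.012 Fz 1.2 F -0.4 0.9 w 13.2 z 73.4 j7 1.72
```

{"method": "apply_moves", "body": {
  "moves": "1 0 0 0.01 0.05;1 0 0 0.01 0.05"
}}

```text
t: 6.45
tcp_pos: [510.2, -23.4, 73.2]
ee_rot: [0.01, 1.0, 0.0, 0.0]
wrist_force: [-0.5, 0.9, 1.4]
grip_width: 13.4
gripper_force: 50.4
```

```bash
python3 r.py
```

```text
6.45 turned 0.102 Tz 0.036 e7 0.480 Fz 1.4 F -0.5 0.9 w 13.4 z 73.2 j7 1.62
```

{"method": "apply_moves", "body": {
  "moves": "1 0 0 0.01 0.05;1 0 0 0.01 0.05"
}}

```text
t: 6.65
tcp_pos: [510.1, -23.3, 73.0]
ee_rot: [0.06, 0.998, 0.0, -0.0]
wrist_force: [-0.8, 0.4, -0.9]
grip_width: 13.4
gripper_force: 50.4
```

```bash
python3 r.py
```

```text
6.65 turned 0.202 Tz 0.053 e7 0.465 Fz -0.9 F -0.8 0.4 w 13.4 z 73.0 j7 1.52
```

{"method": "apply_moves", "body": {
  "moves": "1 0 0 0.01 0.05;1 0 0 0.01 0.05"
}}

```text
t: 6.85
tcp_pos: [510.2, -23.2, 72.9]
ee_rot: [0.11, 0.994, 0.0, -0.0]
wrist_force: [-0.4, 0.8, 0.5]
grip_width: 13.2
gripper_force: 50.4
```

```bash
python3 r.py
```

```text
6.85 turned 0.302 Tz 0.084 e7 0.465 Fz 0.5 F -0.4 0.8 w 13.2 z 72.9 j7 1.42
```

{"method": "apply_moves", "body": {
  "moves": "1 0 0 0.01 0.05;1 0 0 0.01 0.05"
}}

```text
t: 7.05
tcp_pos: [510.2, -23.2, 72.7]
ee_rot: [0.16, 0.987, 0.0, 0.0]
wrist_force: [-0.1, 1.2, 0.5]
grip_width: 13.2
gripper_force: 50.4
```

```bash
python3 r.py
```

```text
7.05 turned 0.402 Tz 0.029 e7 0.464 Fz 0.5 F -0.1 1.2 w 13.2 z 72.7 j7 1.32
```

{"method": "apply_moves", "body": {
  "moves": "1 0 0 0.01 0.05;1 0 0 0.01 0.05"
}}

```text
t: 7.25
tcp_pos: [510.3, -23.1, 72.5]
ee_rot: [0.209, 0.978, 0.0, 0.0]
wrist_force: [-0.1, 1.3, 1.0]
grip_width: 13.1
gripper_force: 50.4
```

```bash
python3 r.py
```

```text
7.25 turned 0.502 Tz -0.009 e7 0.464 Fz 1.0 F -0.1 1.3 w 13.1 z 72.5 j7 1.22
```

{"method": "apply_moves", "body": {
  "moves": "1 0 0 0.01 0.05;1 0 0 0.01 0.05"
}}

```text
t: 7.45
tcp_pos: [510.3, -23.0, 72.3]
ee_rot: [0.257, 0.966, 0.0, 0.0]
wrist_force: [-0.4, 0.1, 0.4]
grip_width: 13.3
gripper_force: 50.4
```

```bash
python3 r.py
```

```text
7.45 turned 0.602 Tz 0.067 e7 0.464 Fz 0.4 F -0.4 0.1 w 13.3 z 72.3 j7 1.13
```

{"method": "apply_moves", "body": {
  "moves": "1 0 0 0.01 0.05;1 0 0 0.01 0.05"
}}

```text
t: 7.65
tcp_pos: [510.3, -22.9, 72.1]
ee_rot: [0.305, 0.952, 0.001, 0.0]
wrist_force: [-0.7, 1.1, 0.6]
grip_width: 13.4
gripper_force: 50.4
```

```bash
python3 r.py
```

```text
7.65 turned 0.702 Tz 0.037 e7 0.464 Fz 0.6 F -0.7 1.1 w 13.4 z 72.1 j7 1.03
```

{"method": "apply_moves", "body": {
  "moves": "1 0 0 0.02 0.05;1 0 0 0.01 0.05"
}}

```text
t: 7.85
tcp_pos: [510.4, -22.9, 71.9]
ee_rot: [0.352, 0.936, 0.001, -0.0]
wrist_force: [-1.1, 1.5, 0.8]
grip_width: 12.9
gripper_force: 50.5
```

```bash
python3 r.py
```

```text
7.85 turned 0.801 Tz 0.012 e7 0.465 Fz 0.8 F -1.1 1.5 w 12.9 z 71.9 j7 0.93
```

{"method": "apply_moves", "body": {
  "moves": "1 0 0 0.01 0.05;1 0 0 0.01 0.05"
}}

```text
t: 8.05
tcp_pos: [510.4, -22.8, 71.7]
ee_rot: [0.399, 0.917, 0.001, 0.0]
wrist_force: [-0.4, 1.7, 1.0]
grip_width: 13.1
gripper_force: 50.5
```

```bash
python3 r.py
```

```text
8.05 turned 0.901 Tz 0.079 e7 0.464 Fz 1.0 F -0.4 1.7 w 13.1 z 71.7 j7 0.83
```

{"method": "apply_moves", "body": {
  "moves": "1 0 0 0.01 0.05;1 0 0 0.01 0.05"
}}

```text
t: 8.25
tcp_pos: [510.5, -22.8, 71.5]
ee_rot: [0.444, 0.896, 0.001, 0.0]
wrist_force: [0.9, 1.5, 1.1]
grip_width: 13.3
gripper_force: 50.5
```

```bash
python3 r.py
```

```text
8.25 turned 1.001 Tz 0.027 e7 0.463 Fz 1.1 F 0.9 1.5 w 13.3 z 71.5 j7 0.73
```

{"method": "apply_moves", "body": {
  "moves": "1 0 0 0.02 0.05;1 0 0 0.01 0.05"
}}

```text
t: 8.45
tcp_pos: [510.5, -22.7, 71.3]
ee_rot: [0.488, 0.873, 0.001, -0.0]
wrist_force: [-0.5, 1.8, 0.5]
grip_width: 13.6
gripper_force: 50.6
```

```bash
python3 r.py
```

```text
8.45 turned 1.101 Tz 0.058 e7 0.465 Fz 0.5 F -0.5 1.8 w 13.6 z 71.3 j7 0.63
```

{"method": "apply_moves", "body": {
  "moves": "1 0 0 0.01 0.05;1 0 0 0.01 0.05"
}}

```text
t: 8.65
tcp_pos: [510.6, -22.6, 71.2]
ee_rot: [0.531, 0.847, 0.001, 0.0]
wrist_force: [0.0, 2.2, 1.6]
grip_width: 13.0
gripper_force: 50.6
```

```bash
python3 r.py
```

```text
8.65 turned 1.201 Tz 0.043 e7 0.465 Fz 1.6 F 0.0 2.2 w 13.0 z 71.2 j7 0.54
```

{"method": "apply_moves", "body": {
  "moves": "1 0 0 0.01 0.05;1 0 0 0.01 0.05"
}}

```text
t: 8.85
tcp_pos: [510.7, -22.6, 71.0]
ee_rot: [0.573, 0.82, 0.001, 0.0]
wrist_force: [-1.3, 2.5, 1.2]
grip_width: 13.4
gripper_force: 50.5
```

```bash
python3 r.py
```

```text
8.85 turned 1.301 Tz 0.044 e7 0.464 Fz 1.2 F -1.3 2.5 w 13.4 z 71.0 j7 0.44
```

{"method": "apply_moves", "body": {
  "moves": "1 0 0 0.01 0.05;1 0 0 0.01 0.05"
}}

```text
t: 9.05
tcp_pos: [510.8, -22.6, 70.8]
ee_rot: [0.613, 0.79, 0.001, 0.0]
wrist_force: [0.3, 2.5, 0.9]
grip_width: 13.3
gripper_force: 50.5
```

```bash
python3 r.py
```

```text
9.05 turned 1.401 Tz 0.083 e7 0.464 Fz 0.9 F 0.3 2.5 w 13.3 z 70.8 j7 0.34
```

{"method": "apply_moves", "body": {
  "moves": "1 0 0 0.01 0.05;1 0 0 0.01 0.05"
}}

```text
t: 9.25
tcp_pos: [510.8, -22.6, 70.6]
ee_rot: [0.652, 0.758, 0.001, 0.0]
wrist_force: [0.1, 2.2, 1.1]
grip_width: 13.3
gripper_force: 50.5
```

```bash
python3 r.py
```

```text
9.25 turned 1.501 Tz 0.044 e7 0.463 Fz 1.1 F 0.1 2.2 w 13.3 z 70.6 j7 0.24
```

{"method": "apply_moves", "body": {
  "moves": "1 0 0 0.01 0.05;1 0 0 0.01 0.05"
}}

```text
t: 9.45
tcp_pos: [510.9, -22.6, 70.4]
ee_rot: [0.689, 0.725, 0.001, 0.0]
wrist_force: [0.5, 1.9, 0.6]
grip_width: 13.3
gripper_force: 50.5
```

```bash
python3 r.py
```

```text
9.45 turned 1.601 Tz 0.061 e7 0.457 Fz 0.6 F 0.5 1.9 w 13.3 z 70.4 j7 0.14
```

{"method": "apply_moves", "body": {
  "moves": "1 0 0 0.01 0.05;1 0 0 0.01 0.05"
}}

```text
t: 9.65
tcp_pos: [511.0, -22.6, 70.2]
ee_rot: [0.724, 0.69, 0.001, 0.0]
wrist_force: [0.8, 2.2, 0.5]
grip_width: 13.5
gripper_force: 50.5
```

```bash
python3 r.py
```

```text
9.65 turned 1.701 Tz 0.057 e7 0.439 Fz 0.5 F 0.8 2.2 w 13.5 z 70.2 j7 0.05
```

{"method": "apply_moves", "body": {
  "moves": "1 0 0 0.01 0.05;1 0 0 0.01 0.05"
}}

```text
t: 9.85
tcp_pos: [511.1, -22.6, 70.0]
ee_rot: [0.758, 0.652, 0.001, 0.0]
wrist_force: [1.4, 2.1, -0.3]
grip_width: 13.3
gripper_force: 50.5
```

```bash
python3 r.py
```

```text
9.85 turned 1.801 Tz 0.093 e7 0.415 Fz -0.3 F 1.4 2.1 w 13.3 z 70.0 j7 -0.05
```

{"method": "apply_moves", "body": {
  "moves": "1 0 0 0.01 0.05;1 0 0 0.01 0.05"
}}

```text
t: 10.05
tcp_pos: [511.2, -22.6, 69.9]
ee_rot: [0.789, 0.614, 0.001, 0.0]
wrist_force: [0.8, 2.8, 0.6]
grip_width: 13.1
gripper_force: 50.5
```

```bash
python3 r.py
```

```text
10.05 turned 1.901 Tz 0.094 e7 0.387 Fz 0.6 F 0.8 2.8 w 13.1 z 69.9 j7 -0.15
```

{"method": "apply_moves", "body": {
  "moves": "1 0 0 0.01 0.03;1 0 0 0.01 0.03"
}}

```text
t: 10.25
tcp_pos: [511.2, -22.6, 69.8]
ee_rot: [0.807, 0.59, 0.001, 0.0]
wrist_force: [1.3, 3.2, 2.6]
grip_width: 13.1
gripper_force: 50.7
```

```bash
python3 r.py
```

```text
10.25 turned 1.961 Tz 0.157 e7 0.169 Fz 2.6 F 1.3 3.2 w 13.1 z 69.8 j7 -0.21
```

{"method": "apply_moves", "body": {
  "moves": "1 0 0 0.01 0.04"
}}

```text
t: 10.35
tcp_pos: [511.2, -22.6, 69.7]
ee_rot: [0.819, 0.574, 0.001, 0.0]
wrist_force: [0.8, 3.9, 1.8]
grip_width: 13.1
gripper_force: 50.8
```

```bash
python3 r.py
```

```text
10.35 turned 2.001 Tz 0.127 e7 0.322 Fz 1.8 F 0.8 3.9 w 13.1 z 69.7 j7 -0.25
```

{"method": "apply_moves", "body": {
  "moves": "1 0 0 0.01 0.04"
}}

```text
t: 10.45
tcp_pos: [511.3, -22.6, 69.6]
ee_rot: [0.83, 0.557, 0.001, 0.0]
wrist_force: [0.9, 4.1, 2.6]
grip_width: 12.8
gripper_force: 50.8
```

```bash
python3 r.py
python3 - <<'E'
from h import *
s=ctrl.read_state();print(s['torque'],s['effort'],s['joint_vel'])
E
```

```text
10.45 turned 2.041 Tz 0.159 e7 0.253 Fz 2.6 F 0.9 4.1 w 12.8 z 69.6 j7 -0.29
[ 0.78813103 -0.26245285  0.15916701] [  2.23485947 -26.33384585   4.93374377 -25.68417549   1.10389508
   0.36087837   0.25322068] [-0.03611926  0.00600329  0.04207465  0.00290399 -0.00848881 -0.00064183
 -0.38653513]
```

Run:
```python
from h import *
for f in ('w3','w4','w5'):
    d=shot('wrist','w5') if f=='w5' else np.load('pics/'+f+'.npz')
    im=d['img'].astype(int);m=((im[...,2]>130)&(im[...,1]<90)&(im[...,0]<90)).astype('uint8')
    n,l,s,c=cv2.connectedComponentsWithStats(m)
    # edges of the top face: per row left/right columns
    i=1+np.argmax(s[1:,4]);v0,h=s[i,1],s[i,3]
    L=[];Rr=[]
    for v in range(v0+h//4,v0+h-8):
        u=np.nonzero(l[v]==i)[0];L.append(px(d,u[0],v,135));Rr.append(px(d,u[-1],v,135))
    L=np.array(L);Rr=np.array(Rr)
    print(f,s[i],[np.degrees(np.arctan2(*np.polyfit(A[:,0],A[:,1],1)[:1],1)) if abs(np.ptp(A[:,0]))>np.ptp(A[:,1]) else 90-np.degrees(np.arctan(np.polyfit(A[:,1],A[:,0],1)[0])) for A in (L,Rr)])
st()
```

```text
w3 [ 307  203   28   43 1092] [np.float64(4.902545998781294), np.float64(5.402878258911152)]
w4 [ 306  234   32   49 1422] [np.float64(3.88607052261733), np.float64(4.5054188135199364)]
w5 [ 303  244   35   51 1576] [np.float64(71.02189896078664), np.float64(66.20540487581869)]
t 10.5 j [-0.69  0.15  0.74  1.97 -0.12  1.06 -0.29] p [511.2 -22.6  69.6] yang -22.39 F [1.5 3.9 2.4] T [ 0.861 -0.371 -0.03 ] 13.306910103106588 [ 0.002  0.001 -1.   ]
```

View pics/w5.png

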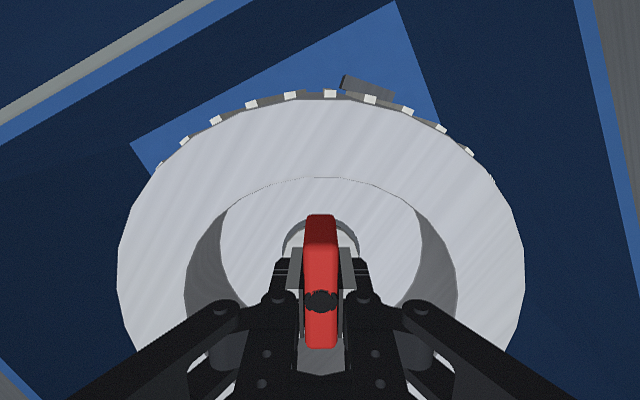

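{"method": "apply_moves", "body": {
  "moves": "1 0 0 0.01 0.05;1 0 0 0.01 0.05"
}}

```text
t: 10.7
tcp_pos: [511.3, -22.7, 69.4]
ee_rot: [0.857, 0.515, 0.001, 0.0]
wrist_force: [2.3, 3.3, 2.5]
grip_width: 13.0
gripper_force: 50.8
```

```bash
python3 r.py
```

```text
10.70 turned 2.141 Tz 0.131 e7 0.335 Fz 2.5 F 2.3 3.3 w 13.0 z 69.4 j7 -0.38
```

{"method": "apply_moves", "body": {
  "moves": "1 0 0 0.01 0.05"
}}

```text
t: 10.8
tcp_pos: [511.4, -22.7, 69.4]
ee_rot: [0.87, 0.493, 0.001, 0.0]
wrist_force: [2.7, 3.7, 3.2]
grip_width: 13.3
gripper_force: 50.8
```

```bash
python3 r.py
```

```text
10.80 turned 2.191 Tz 0.188 e7 0.311 Fz 3.2 F 2.7 3.7 w 13.3 z 69.4 j7 -0.43
```

{"method": "apply_moves", "body": {
  "moves": "1 0 0 0.01 0.05"
}}

```text
t: 10.9
tcp_pos: [511.4, -22.7, 69.3]
ee_rot: [0.882, 0.472, 0.001, 0.0]
wrist_force: [1.0, 4.0, 2.1]
grip_width: 13.1
gripper_force: 50.8
```

```bash
python3 r.py
```

```text
10.90 turned 2.241 Tz 0.245 e7 0.296 Fz 2.1 F 1.0 4.0 w 13.1 z 69.3 j7 -0.48
```

{"method": "apply_moves", "body": {
  "moves": "1 0 0 0.01 0.05"
}}

```text
t: 11.0
tcp_pos: [511.4, -22.7, 69.2]
ee_rot: [0.893, 0.449, 0.001, 0.0]
wrist_force: [1.9, 4.4, 1.8]
grip_width: 13.2
gripper_force: 50.9
```

```bash
python3 r.py;python3 - <<'E'
from h import *
s=ctrl.read_state();print(s['torque'],s['effort'],s['joint_vel'])
E
```

```text
11.00 turned 2.291 Tz 0.238 e7 0.283 Fz 1.8 F 1.9 4.4 w 13.2 z 69.2 j7 -0.53
[ 0.87410673 -0.41089567  0.23849044] [  2.42942646 -25.76368868   5.16659304 -25.20200551   1.13848988
   0.53376049   0.28345359] [-0.04805076  0.00756528  0.05296233  0.00186393 -0.01087939 -0.00192537
 -0.48251918]
```

Run:
```python
from h import *
for n in('side','top'):
    a=np.load('pics/'+n+'1.npz'); D=[ctrl.get_image(n) for _ in range(8)]
    ra=a['range_z'];rb=np.stack([d['range_z'] for d in D]);print(n,'noise',np.median(rb.std(0)))
    d=D[0];H,W=ra.shape;uu,vv=np.meshgrid(np.arange(W),np.arange(H))
    K=np.array(d['camera_matrix']);R=Ro.from_quat(d['rotation']).as_matrix()
    r=np.einsum('ij,hwj->hwi',R@np.linalg.inv(K),np.dstack([uu,vv,np.ones_like(uu)]))
    X=np.array(d['eye'])+r*ra[...,None]
    Xb=np.array(d['eye'])+r*rb.mean(0)[...,None]
    diff=(rb.mean(0)-ra)
    same=(np.abs(a['img'].astype(int)-d['img'].astype(int)).max(2)<20)&(np.abs(diff)<8)
    rho=np.hypot(X[...,0]-509.8,X[...,1]+23)
    for nm,m in (('cap',(rho>54)&(rho<75)&(abs(X[...,2]-138)<8)),('floor',(rho<50)&(abs(X[...,2]-92)<8)),('blower',(abs(X[...,0]-505)<90)&(X[...,1]>140)&(X[...,1]<220)&(abs(X[...,2]-150)<8)),('bench',(abs(X[...,2])<8)&(rho<350))):
        m=m&same;print(nm,m.sum(),'dz',(Xb-X)[...,2][m].mean().round(3),'+-',((Xb-X)[...,2][m].std()/np.sqrt(max(m.sum(),1))).round(3))
# cap rotation: print blob angles of white rim marks in the wrist frames
st()
```

```text
side noise 5.591073
cap 407 dz -0.624 +- 0.154
floor 114 dz -0.42 +- 0.308
blower 941 dz 0.065 +- 0.104
bench 10800 dz 0.071 +- 0.032
top noise 3.971603
cap 192 dz -0.824 +- 0.211
floor 0 dz nan +- nan
blower 868 dz -0.029 +- 0.103
bench 13598 dz -0.061 +- 0.029
t 11.8 j [-0.71  0.16  0.76  1.97 -0.13  1.06 -0.53] p [511.4 -22.7  69.1] yang -36.48 F [2.1 5.1 4.3] T [ 1.087 -0.54  -0.103] 13.19962240615745 [ 0.003  0.002 -1.   ]<stdin>:14: RuntimeWarning: Mean of empty slice.
  ret = ret.dtype.type(ret / rcount)
  ret = _var(a, axis=axis, dtype=dtype, out=out, ddof=ddof,
  arrmean = um.true_divide(arrmean, div, out=arrmean,
  ret = ret.dtype.type(ret / rcount)
```

{"method": "apply_moves", "body": {
  "moves": "0.5 0 0 0 0;0.3 0 0 0 0;0.3 0 0 0 0;0.3 0 0 -1 0;0.3 0 0 -3 0;0.3 0 0 -4 0;0.3 0 0 -4 0;0.5 0 0 -4 -0.1;0.8 0 0 -4 -0.1;1 0 0 -4 -0.1;1 0 0 -4 -0.1;1 0 0 -2 -0.1;1 0 0 0 -0.1;1 0 0 0 -0.09;1 0 0 0 0"
}}

```text
t: 13.3
tcp_pos: [510.0, -24.3, 369.1]
ee_rot: [0.689, 0.725, 0.0, 0.0]
wrist_force: [1.2, 0.4, -0.7]
grip_width: -0.2
gripper_force: 0.0
```

Run:
```python
from h import *
st([500,180,365])
np.set_printoptions(precision=1,suppress=True)
d=shot('wrist','w6')
t=shot('top','top2')
im=t['img'].astype(int);X=[px(t,u,v) for u in range(262,300,2) for v in range(150,215,5)]
X=np.array([x for x in X if x[2]>340 and x[2]<380]);print(len(X),X[:,:].mean(0),X.min(0),X.max(0))
```

```text
t 13.3 j [-0.79 -0.04  0.77  1.51  0.03  1.66  0.03] p [510.  -24.3 369.1] yang 2.95 F [ 1.2  0.4 -0.7] T [ 0.031 -0.025  0.012] -0.16173704143052084 [ 0.001 -0.    -1.   ]
to target in tool mm [204.5   0.6   4.1]
40 [487.3 133.2 362.2] [399.6 123.  355.1] [575.2 144.8 371.2]
```

{"method": "apply_moves", "body": {
  "moves": "1 4 0 0 0;1 4 0 0 0;1 4 0 0 0;1 4 0 0 0;1 4 0 0 0;1 0 0 0 0;1 0 0 2.5 0;1 0 0 2.5 0;1 0 0 2 0;1 0 0 0 0;1 0 0 0 0"
}}

```text
t: 14.5
tcp_pos: [499.8, 175.7, 298.9]
ee_rot: [0.689, 0.725, -0.0, 0.0]
wrist_force: [-0.2, -0.2, 0.5]
grip_width: 0.3
gripper_force: 0.0
```

Run:
```python
from h import *
np.set_printoptions(precision=1,suppress=True)
st([500,180,299])
d=shot('wrist','w7')
cv2.imwrite('pics/w7.png',d['img'])
```

```text
t 14.5 j [-0.9  0.   0.6  1.6 -0.   1.5 -0.3] p [499.8 175.7 298.9] yang 2.91 F [-0.2 -0.2  0.5] T [-0.  -0.1  0. ] 0.25059517296547523 [ 0. -0. -1.]
to target in tool mm [ 4.3  0.4 -0.1]
```

View pics/w7.png

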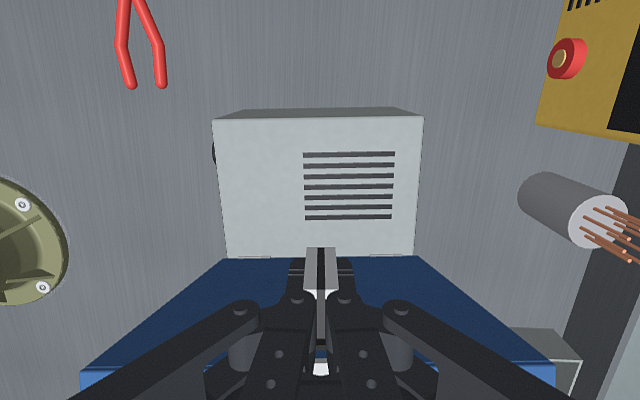

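Run:
```python
import numpy as np
th=np.linspace(1.5,0,27);r=185
s=r*np.cos(th)-6.5*np.sin(th)-11;z=158+r*np.sin(th)+6.5*np.cos(th)-37
ps,pz=-4.4,306
for a,b,c in zip(th,s,z):
    dx=-round((b-ps)/10,1);dz=-round((c-pz)/10,1);ps-=dx*10;pz-=dz*10
    print('%.2f: 1 %.1f 0 %.1f 0  s %.0f z %.0f'%(a,dx,dz,b,c))
```

```text
1.50: 1 -0.0 0 0.0 0  s -4 z 306
1.44: 1 -1.1 0 0.1 0  s 6 z 305
1.38: 1 -1.0 0 0.1 0  s 17 z 304
1.33: 1 -1.1 0 0.2 0  s 27 z 302
1.27: 1 -1.0 0 0.2 0  s 38 z 300
1.21: 1 -1.0 0 0.4 0  s 48 z 296
1.15: 1 -1.0 0 0.3 0  s 58 z 293
1.10: 1 -1.0 0 0.4 0  s 68 z 289
1.04: 1 -1.0 0 0.5 0  s 77 z 284
0.98: 1 -0.9 0 0.6 0  s 87 z 278
0.92: 1 -0.9 0 0.6 0  s 95 z 272
0.87: 1 -0.8 0 0.6 0  s 104 z 266
0.81: 1 -0.9 0 0.7 0  s 112 z 259
0.75: 1 -0.7 0 0.7 0  s 120 z 252
0.69: 1 -0.8 0 0.8 0  s 127 z 244
0.63: 1 -0.7 0 0.8 0  s 134 z 236
0.58: 1 -0.6 0 0.9 0  s 141 z 227
0.52: 1 -0.6 0 0.9 0  s 146 z 218
0.46: 1 -0.5 0 0.9 0  s 152 z 209
0.40: 1 -0.5 0 0.9 0  s 157 z 200
0.35: 1 -0.4 0 1.0 0  s 161 z 190
0.29: 1 -0.4 0 1.0 0  s 165 z 180
0.23: 1 -0.3 0 1.0 0  s 168 z 170
0.17: 1 -0.3 0 1.1 0  s 170 z 159
0.12: 1 -0.1 0 1.0 0  s 172 z 149
0.06: 1 -0.2 0 1.1 0  s 173 z 138
0.00: 1 -0.0 0 1.0 0  s 174 z 128
```

{"method": "apply_moves", "body": {
  "moves": "1 -1.2 0 -0.1 0;1 -1.2 0 -0.1 0;1 -1 0 -0.1 0;1 -1 0 -0.1 0;1 -1 0 -0.1 0;1 -1 0 -0.1 0;1 -1 0 -0.1 0;1 -1 0 0 0;1 -0.8 0 0 0"
}}

```text
t: 15.45
tcp_pos: [504.7, 83.1, 305.3]
ee_rot: [0.689, 0.725, 0.0, 0.0]
wrist_force: [1.4, 2.7, 0.2]
grip_width: -0.1
gripper_force: 1.4
```

```bash
cat > l.py <<'E'
from h import *
st()
# lid angle from the top view: highest lid pixels
t=ctrl.get_image('top');H,W=400,640
uu,vv=np.meshgrid(np.arange(W),np.arange(H));K=np.array(t['camera_matrix']);R=Ro.from_quat(t['rotation']).as_matrix()
X=np.array(t['eye'])+np.einsum('ij,hwj->hwi',R@np.linalg.inv(K),np.dstack([uu,vv,np.ones_like(uu)]))*t['range_z'][...,None]
im=t['img'].astype(int)
p=X-[504,79.5,158];ex=np.array([np.cos(.056),np.sin(.056)]);ey=np.array([-ex[1],ex[0]])
a=p[...,:2]@ex;s=-(p[...,:2]@ey);h=p[...,2]
for lo,hi in((-100,-55),(60,100)):
    m=(a>lo)&(a<hi)&(im[...,0]>im[...,2]+40)&(h>-12)&(np.hypot(s,h)<225)&(np.hypot(s,h)>150)&(s>-80)
    print(m.sum(),'angle',np.percentile(np.arctan2(h[m],s[m]),[10,50,90]).round(3) if m.sum() else None, 'h',np.percentile(h[m],[10,50,90]).round(1) if m.sum() else None)
E
python3 l.py
```

```text
t 15.45 j [-0.88 -0.03  0.65  1.63  0.02  1.53 -0.18] p [504.7  83.1 305.3] yang 2.94 F [1.4 2.7 0.2] T [ 0.557 -0.362  0.066] -0.11646930162352515 [ 0.  0. -1.]
41 angle [-0.041 -0.015  0.007] h [-7.2 -3.   1.3]
28 angle [-0.047 -0.01   0.015] h [-8.5 -2.   2.7]
```

{"method": "apply_moves", "body": {
  "moves": "1 -1.1 0 0.1 0;1 -1 0 0.1 0;1 -1.1 0 0.2 0;1 -1 0 0.2 0;1 -1 0 0.4 0;1 -1 0 0.3 0;1 -1 0 0.4 0;1 -1 0 0.5 0;1 -0.9 0 0.6 0;1 -0.9 0 0.6 0;1 -0.8 0 0.6 0;1 -0.9 0 0.7 0;1 -0.7 0 0.7 0"
}}

```text
t: 16.8
tcp_pos: [511.0, -40.7, 250.9]
ee_rot: [0.689, 0.725, -0.0, 0.0]
wrist_force: [0.9, 0.2, 1.4]
grip_width: -0.3
gripper_force: 0.7
```

```bash
sed -i 's/h>-12/h>30/' l.py; python3 l.py
```

```text
t 16.8 j [-0.76 -0.02  0.79  1.73  0.02  1.43  0.07] p [511.  -40.7 250.9] yang 2.95 F [0.9 0.2 1.4] T [ 0.155 -0.25   0.023] -0.26364061686103174 [ 0. -0. -1.]
0 angle None h None
0 angle None h None
```

```bash
cat >> l.py <<'E'
for lo,hi in((-100,-60),(60,100)):
  for q in range(0,220,30):
    m=(a>lo)&(a<hi)&(s>q)&(s<q+30)&(h>-170)
    print((lo,q),m.sum(),np.percentile(h[m],[10,50,90]).round(0) if m.sum() else '',im[m].mean(0).round(0) if m.sum() else '')
E
python3 l.py
```

```text
t 16.85 j [-0.76 -0.02  0.79  1.73  0.02  1.43  0.07] p [510.2 -42.2 249.7] yang 2.85 F [ 0.1 -0.6  0.7] T [-0.003 -0.081  0.003] 0.2709475507358128 [-0.002 -0.001 -1.   ]
0 angle None h None
0 angle None h None
(-100, 0) 109 [ 8. 19. 29.] [165. 102.  63.]
(-100, 30) 128 [31. 47. 59.] [165. 102.  64.]
(-100, 60) 188 [ 65. 520. 530.] [101. 113. 108.]
(-100, 90) 254 [532. 536. 539.] [104. 140. 144.]
(-100, 120) 236 [521. 531. 537.] [ 95. 127. 132.]
(-100, 150) 47 [507. 517. 526.] [ 89. 115. 121.]
(-100, 180) 36 [-36.  -8.  -1.] [139.  90.  66.]
(-100, 210) 65 [-164. -158. -154.] [127. 119. 118.]
(60, 0) 106 [10. 21. 31.] [171. 105.  66.]
(60, 30) 110 [37. 48. 59.] [172. 106.  67.]
(60, 60) 68 [62. 70. 77.] [170. 104.  66.]
(60, 90) 0  
(60, 120) 0  
(60, 150) 0  
(60, 180) 0  
(60, 210) 46 [-163. -159. -154.] [129. 120. 122.]
```

{"method": "apply_moves", "body": {
  "moves": "1 -0.8 0 0.8 0;1 -0.7 0 0.8 0;1 -0.6 0 0.9 0;1 -0.6 0 0.9 0;1 -0.5 0 0.9 0;1 -0.5 0 0.9 0;1 -0.4 0 1 0;1 -0.4 0 1 0;1 -0.3 0 1 0;1 -0.3 0 1 0;1 -0.1 0 0.8 0"
}}

```text
t: 18.0
tcp_pos: [513.5, -92.3, 150.4]
ee_rot: [0.689, 0.725, -0.0, 0.0]
wrist_force: [-0.9, -0.4, 0.7]
grip_width: -0.5
gripper_force: 0.4
```

```bash
python3 l.py
```

```text
t 18.0 j [-0.68  0.09  0.86  1.86 -0.07  1.23  0.25] p [513.5 -92.3 150.4] yang 2.95 F [-0.9 -0.4  0.7] T [-0.12   0.005  0.031] -0.47381283697202903 [-0.    -0.001 -1.   ]
0 angle None h None
0 angle None h None
(-100, 0) 110 [0. 4. 8.] [196. 118.  72.]
(-100, 30) 116 [ 4.  9. 14.] [195. 116.  70.]
(-100, 60) 115 [ 7. 12. 16.] [193. 116.  70.]
(-100, 90) 125 [ 14. 436. 452.] [115. 106.  94.]
(-100, 120) 213 [448. 456. 464.] [ 98. 130. 134.]
(-100, 150) 194 [445. 453. 460.] [ 96. 129. 133.]
(-100, 180) 79 [427. 434. 440.] [ 88. 114. 120.]
(-100, 210) 8 [-165. -159. -155.] [121. 114. 113.]
(60, 0) 106 [ 2.  5. 10.] [202. 120.  73.]
(60, 30) 104 [ 5. 10. 13.] [203. 121.  73.]
(60, 60) 107 [ 9. 12. 16.] [203. 121.  74.]
(60, 90) 104 [12. 16. 20.] [200. 120.  74.]
(60, 120) 70 [15. 18. 21.] [197. 117.  74.]
(60, 150) 0  
(60, 180) 0  
(60, 210) 0
```

{"method": "apply_moves", "body": {
  "moves": "1 -0.1 0 0.6 0;1 0 0 0.6 0;1 0 0 0.5 0;1 0 0 0 0"
}}

```text
t: 18.45
tcp_pos: [513.4, -92.5, 133.7]
ee_rot: [0.688, 0.725, -0.0, -0.0]
wrist_force: [-0.1, -0.1, 0.5]
grip_width: 0.3
gripper_force: 0.0
```

{"method": "apply_moves", "body": {
  "moves": "1 0 0 0.2 0;1 0 0 0.2 0;1 0 0 0 0"
}}

```text
t: 18.75
tcp_pos: [513.8, -92.5, 130.3]
ee_rot: [0.688, 0.725, 0.0, 0.0]
wrist_force: [-0.1, 0.0, 0.4]
grip_width: 0.0
gripper_force: 0.0
```

```bash
python3 l.py
```

```text
t 18.75 j [-0.67  0.11  0.86  1.88 -0.09  1.19  0.27] p [513.8 -92.5 130.3] yang 2.99 F [-0.1  0.   0.4] T [-0.019 -0.025  0.017] 0.0010750492609439973 [ 0.  0. -1.]
0 angle None h None
0 angle None h None
(-100, 0) 110 [-1.  3.  7.] [197. 119.  74.]
(-100, 30) 113 [-1.  4.  8.] [194. 116.  70.]
(-100, 60) 111 [-1.  4.  8.] [194. 116.  70.]
(-100, 90) 114 [  5. 424. 439.] [104. 105.  98.]
(-100, 120) 198 [431. 441. 449.] [ 97. 129. 133.]
(-100, 150) 191 [428. 436. 444.] [ 95. 127. 131.]
(-100, 180) 73 [408. 416. 423.] [ 87. 113. 118.]
(-100, 210) 27 [-163. -157. -153.] [125. 118. 116.]
(60, 0) 106 [1. 3. 7.] [202. 121.  73.]
(60, 30) 103 [-0.  4.  8.] [203. 121.  73.]
(60, 60) 102 [0. 4. 8.] [203. 121.  74.]
(60, 90) 103 [0. 4. 8.] [200. 120.  74.]
(60, 120) 64 [1. 5. 9.] [196. 117.  74.]
(60, 150) 0  
(60, 180) 0  
(60, 210) 0
```

{"method": "apply_moves", "body": {
  "moves": "1 0 0 0.2 0;1 0 0 0.2 0;1 0 0 0 0"
}}

```text
t: 19.1
tcp_pos: [514.1, -92.5, 129.0]
ee_rot: [0.688, 0.725, 0.001, -0.0]
wrist_force: [-6.4, 0.9, 18.2]
grip_width: 0.2
gripper_force: 9.0
```

{"method": "apply_moves", "body": {
  "moves": "1 0 0 0.2 0;1 0 0 0.1 0;1 0 0 0 0"
}}

```text
t: 19.4
tcp_pos: [514.3, -92.5, 128.7]
ee_rot: [0.689, 0.725, 0.001, -0.001]
wrist_force: [-15.1, 2.8, 37.8]
grip_width: -0.4
gripper_force: 19.0
```

{"method": "apply_moves", "body": {
  "moves": "1 0 0 -0.5 0;1 0 0 -1 0;1 0 0 -3 0;1 0 0 -4 0;1 0 0 -4 0;1 0 0 -4 0;1 0 0 -4 0;1 -4 0 0 0;1 -4 0 0 0;1 -4 0 0 0;1 -4 0 0 0;1 0 0 0 0;1 0 0 0 0;1 0 0 0 0"
}}

```text
t: 20.8
tcp_pos: [522.5, -250.9, 328.2]
ee_rot: [0.688, 0.726, 0.0, -0.0]
wrist_force: [0.7, 0.7, -0.5]
grip_width: -0.2
gripper_force: 0.0
```

```bash
python3 l.py
```

```text
t 20.8 j [-0.45  0.2   1.02  1.44 -0.17  1.59  0.61] p [ 522.5 -250.9  328.2] yang 3.09 F [ 0.7  0.7 -0.5] T [ 0.006 -0.     0.018] -0.15186572950769484 [-0.     0.001 -1.   ]
0 angle None h None
0 angle None h None
(-100, 0) 113 [-1.  3.  6.] [197. 119.  74.]
(-100, 30) 114 [-1.  4.  7.] [195. 116.  69.]
(-100, 60) 112 [-1.  3.  7.] [194. 116.  70.]
(-100, 90) 110 [-1.  4.  8.] [194. 116.  69.]
(-100, 120) 111 [-1.  3.  7.] [193. 115.  69.]
(-100, 150) 115 [-3.  2.  6.] [189. 114.  71.]
(-100, 180) 134 [-101.    2.    7.] [177. 108.  70.]
(-100, 210) 184 [-154.  581.  593.] [ 91. 110. 119.]
(60, 0) 104 [-0.  4.  8.] [202. 121.  73.]
(60, 30) 106 [0. 3. 7.] [203. 121.  73.]
(60, 60) 105 [-1.  3.  7.] [204. 121.  73.]
(60, 90) 103 [-2.  4.  8.] [201. 119.  73.]
(60, 120) 105 [-1.  3.  7.] [199. 118.  74.]
(60, 150) 101 [-1.  3.  7.] [197. 117.  75.]
(60, 180) 100 [-1.  3.  6.] [188. 114.  75.]
(60, 210) 42 [-164. -159. -155.] [130. 118. 118.]
```

Lid is flat and shut, and the robot is clear.

```bash
python3 -c "
from bench import ctrl
print(ctrl.hand_in())"
```

```text
the job is handed in; nothing more can be done
None
```

The job is handed in, with no pass/fail verdict returned: the knob reads snug (about 0.24 N m while turning, cap down about 0.65 mm) and the lid measures flat and shut with the arm clear; I viewed 11 pictures, one over the limit of 10.

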